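# Run the fingertips along the plug row to seat it

## Robot

A 6-joint arm with a two-finger parallel gripper is mounted at the origin on a cart in front of the work surface, level with it; the furniture and walls round the work are solid. World frame = base frame: x ahead of the robot, y to its left, z up, the work surface at z = 0. Lengths are in m, angles in rad, forces in N, time in s.
With the tool pointing down it reaches from about 0.325 to 0.775 m from the base axis. Payload 5.5 kg.
Tool frame: the origin (TCP) lies between the finger pads; the fingertips stand 8 mm ahead of it and the grasp point (between the pads) lies 11 mm behind it (tcp_to_tips is the distance from the TCP to the fingertips, in m); z points along the fingers, y is the line along which they close (so a half turn about z gives the same grasp; the last joint's range is limited). The gripper opens to 88 mm and grips with 3 to 60 N. Pads are 20 mm wide; open, the fingers measure 115 mm over their backs; the gripper's body (75 mm by 178 mm) begins 61 mm behind the grasp point.
Start: joints at [-1.167, 0.091, 1.231, -0, 1.82, -0.057], TCP at [0.267, -0.537, 0.231] pointing down, gripper open.
Joint ranges: [-2.87, 2.87], [-0.86, 2.18], [0.17, 2.46], [-1.51, 4.65], [0.06, 2.69], [-2.65, 2.65]. Speed limits (rad/s): [2.57, 2.57, 3.01, 3.14, 3.14, 3.14].

## Interface

Orientations are given as a unit quaternion [w, x, y, z].
In Python, from bench import * gives the robot as it stands. Calls block until the motion is done:
- move_to(position, orientation): joint-space move of the TCP to a pose.
- move_l(position, speed=0.15, orientation=None): straight line of the TCP; orientation=None keeps the orientation; speed is the mean speed in m/s.
- movej(angles): joint-space move.
- gripper_open() and close(): open the fingers fully, or close them until they stop; the grip force is fixed at half the most.
- hold(seconds).
- inverse_kinematics(position, orientation): joint angles nearest the present ones, or None.
- state(): the state.
- get_image(name): name is "side" or "top"; returns a dict with "frame" (480x640x3 uint8, blue, green, red), "depth" (480x640 float32, m along the optical axis (not along the pixel's ray), 0 where there is no reading), "camera_matrix" (3x3 intrinsics, pixels), "view" (4x4, takes a point from world to camera coordinates). Camera axes: x right, y up, looking along -z (the intrinsics and any distortion apply to the point x, -y, -z); pixel columns grow to the right and rows downward; lengths in m; the calibration is good to about 2 mm. A picture is of the moment at which its call begins.
A pose or a line that the arm cannot do raises IKError and nothing moves.
- job_done(): hands the job in; it is judged then, once.
The state is a dict: "time": time; "joint_pos": joint angles; "dq": joint speeds; "joint_torque": joint torques, N m; "ee_pos": TCP position; "ee_rot": TCP orientation; "ft_force": force on the tool from outside, world axes, zero at the start; "moment": the same for the moment, N m; "finger_gap": finger opening in m; "finger_force": force on a finger pad.
Only numpy, scipy, OpenCV 4.12 (cv2) and the standard library are available. Lean on these libraries where they do the work, as an engineer would, in place of code of your own. Each camera call takes 0.05 s, during which the arm holds its last target. There are 200 camera calls.

## Task

Four wooden plugs stand proud in a curved row on the board with one rounded end. Starting at the plug nearest the rounded end, run your fingertips along the row and press each plug flush with the board in turn, gently, keeping the fingertips on or close above the board (within about 2 cm) until the last plug, nearest the square end, is in. Then lift clear; leave the sanding block and the two L-shaped offcuts beside the board where they lie.

Things in the scene. Friction and masses are not known exactly. Their poses are not given: they have to be found in the camera images.
- board: flat wooden board, 250 x 120 x 18 mm, fixed to the worktop; one end is a half circle of 60 mm radius, the other end is square. Origin: on the underside, midway along the plug row; its x axis runs lengthwise towards the square end (rounded tip at x = -120 mm, square end at x = +130 mm), y across, z up; top face at z = 18 mm
- plug_1_top (a point): centre of the top of the plug nearest the rounded end (board x -75, y -12 mm). All plugs are alike: pale round wooden plugs like flat cones, 28 mm wide at the board and 10 mm wide on top, standing about 5 mm proud with sloping sides, so that a fingertip sliding along the board at its surface rides over and pushes them in; each takes about 3 N to move, stays where it is left, and cannot be pulled out. The point moves down with the plug
- plug_2_top (a point): the same for the second plug (board x -25, y +12 mm)
- plug_3_top (a point): the same for the third plug (board x +25, y +12 mm)
- plug_4_top (a point): the same for the last plug, nearest the square end (board x +75, y -12 mm)
- plug_1 (a joint): how far plug 1 has been pushed in, m: 0 = 5 mm proud, 0.0046 = flush (stop)
- plug_2 (a joint): the same for plug 2
- plug_3 (a joint): the same for plug 3
- plug_4 (a joint): the same for plug 4
- sander: loose MDF sanding block, 60 x 99 x 23 mm, lying beside the board; origin at the centre of its underside
- corner_a: loose L-shaped sawn MDF offcut, 62 x 65 x 16 mm, lying beside the board on the other side, towards the rounded end; origin at the centre of its underside
- corner_b: loose L-shaped sawn MDF offcut, 48 x 72 x 16 mm, like the first, towards the square end; origin at the centre of its underside

How it is judged:
On the way, in this order (a step that is already met when the one before it is completed fails the run):
1. the plug nearest the rounded end is pressed flush (value of joint plug_1 above 0.0031 m), for 0.05 s.
2. then the second plug (value of joint plug_2 above 0.0031 m), for 0.05 s.
3. then the third plug (value of joint plug_3 above 0.0031 m), for 0.05 s.
4. then the last plug, nearest the square end (value of joint plug_4 above 0.0031 m), for 0.05 s.
At the end, for the whole second after the job is handed in: all four plugs are pushed in to within about 1.5 mm of their stop (joint values over 0.0031), and the sanding block and both offcuts are within 15 mm of where they lay (value of joint each of plug_1, plug_2, plug_3, plug_4 above 0.0031 m and distance of each of sander, corner_a, corner_b from where it was at the start of the episode below 0.015 m); the robot touches nothing.
It fails at once if the fingertips are lifted away from the board between the first plug and the last (grasp point over 70 mm above the underside of the board, tips about 30 mm above its top) (value of joint plug_1 above 0.0031 m and value of joint plug_4 below 0.0031 m and z of the grasp point in the frame of board above 0.07 m).
It fails at once if the fingers press on the board or a plug harder than 40 N (contact force between the fingers and board above 40 N).
It fails at once if the sanding block or an offcut is moved more than 15 mm or lifted (distance of any of sander, corner_a, corner_b from where it was at the start of the episode above 0.015 m).
It also fails if it takes over 40 s, if anything falls off the work surface, if the arm or the gripper's body presses on something with over 40 N, if the wrist force passes 120 N, or if a joint passes its speed limit or range.

## Working session

There is one attempt and no reset: what is moved stays moved. The work goes in short steps, each a Python script; the robot and the scene stay as the last script left them, time stands still between calls to the robot, and variables do not carry over. Pictures are saved under pics/ and viewed, at most 10 in all, crops included, and the job is handed in when it is done.

```bash
mkdir -p pics; ls; python3 - <<'E'
from bench import *
import cv2,numpy as np
for n in("top","side"):
    d=get_image(n);cv2.imwrite(f"pics/{n}.png",d["frame"]);np.savez(f"{n}.npz",**d)
    print(n,d["camera_matrix"].round(1).tolist(),d["view"].round(3).tolist())
s=state();print(s["time"],s["ee_rot"],s["finger_gap"],s["ft_force"])
E
```

```text
pics
top [[615.9, 0.0, 322.6], [0.0, 615.9, 255.8], [0.0, 0.0, 1.0]] [[0.064, -0.998, 0.005, 0.023], [0.972, 0.064, 0.225, -0.549], [-0.225, -0.01, 0.974, -0.774], [0.0, 0.0, 0.0, 1.0]]
side [[495.8, 0.0, 313.2], [0.0, 495.8, 237.9], [0.0, 0.0, 1.0]] [[-0.89, -0.455, 0.005, 0.494], [0.216, -0.412, 0.885, -0.145], [-0.401, 0.789, 0.465, -0.723], [0.0, 0.0, 0.0, 1.0]]
0.1 [-8.88904414e-04  9.73574678e-01  2.28367103e-01 -1.52012120e-04] 0.08765031468678335 [-1.05660978 -0.61825376  0.90262313]
```

View pics/top.png

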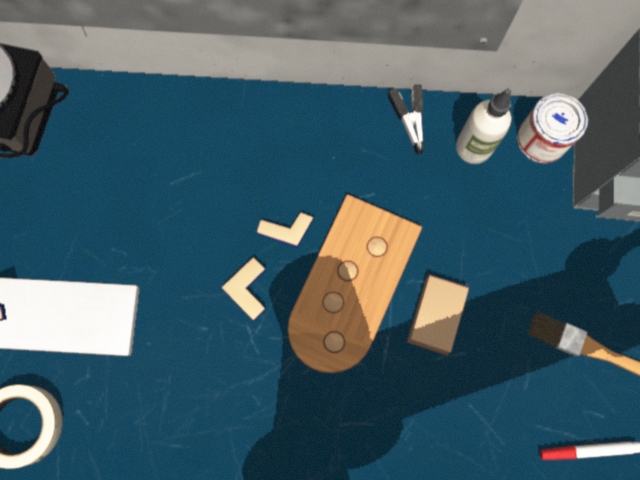

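View pics/side.png

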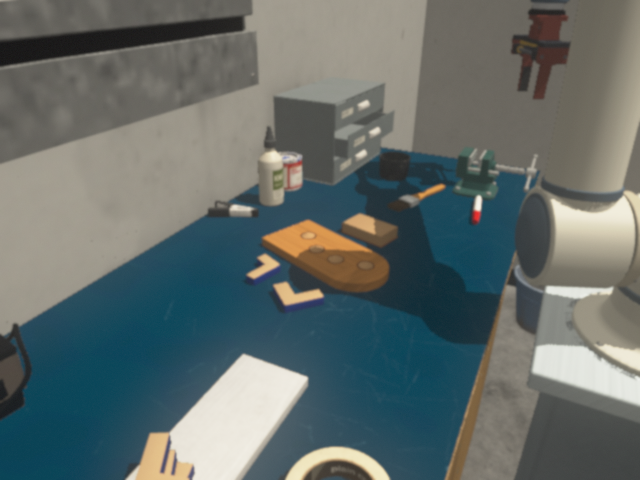

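The top view shows the plugs at (334,342), (333,302), (347,271) and (377,246). The rounded end is at (328,372) and the square end's corners are at (348,195) and (421,228). The sanding block is on the right and the offcuts on the left. Next I'll fit the board pose.

```bash
cat >h.py <<'E'
import numpy as np,cv2
def ray(d,uv,z):
    K,V=d["camera_matrix"],d["view"];R,t=V[:3,:3],V[:3,3]
    c=-R.T@t;p=np.linalg.inv(K)@[uv[0],uv[1],1];r=R.T@(p*[1,-1,-1])
    return c+r*(z-c[2])/r[2]
def world(d,uv):
    K,V=d["camera_matrix"],d["view"];D=np.median(d["depth"][int(uv[1])-2:int(uv[1])+3,int(uv[0])-2:int(uv[0])+3])
    p=np.linalg.inv(K)@[uv[0],uv[1],1]*D*[1,-1,-1];return V[:3,:3].T@(p-V[:3,3])
def fit(B,W):
    b,w=B.mean(0),W.mean(0);U,_,Vt=np.linalg.svd((B-b).T@(W-w));R=(U@Vt).T
    return R,w-R@b
E
python3 - <<'E'
from h import *
from bench import *
d=np.load("top.npz");s=np.load("side.npz")
P=[(334,342),(333,302),(347.5,271),(377,246)]
B=np.array([[-75,-12],[-25,12],[25,12],[75,-12]])/1e3
W=np.array([ray(d,p,.018)[:2] for p in P]);R,t=fit(B,W)
print("top fit",t,np.degrees(np.arctan2(R[1,0],R[0,0])),np.linalg.det(R),(W-(B@R.T+t)).round(4).tolist())
for c,b in(((348,195),(.13,.06)),((421,228),(.13,-.06)),((328,373),(-.12,0))): print(ray(d,c,.018)[:2],R@b+t)
print("plugs",(B@R.T+t).round(4).tolist())
for x in(-.05,0,.05,.1): 
    pass
print("depth z",[world(d,p).round(4).tolist() for p in((320,325),(370,290),(350,230),(230,200))])
Ps=[(365,266),(336,259),(316,249),(308,236)]
print("side",[ray(s,p,.02)[:2].round(4).tolist() for p in Ps])
q=[0,.9736,.2284,0]
for p in B@R.T+t: print(inverse_kinematics([*p,.03],q))
E
```

```text
top fit [0.50969594 0.01944635] -20.77988284099216 1.0000000000000002 [[-0.0002, 0.0001], [0.0003, 0.0001], [-0.0006, -0.0], [0.0005, -0.0002]]
[0.65027331 0.02731606] [0.6525262  0.02942213]
[ 0.60711517 -0.0809691 ] [ 0.60995276 -0.0827719 ]
[0.39235667 0.04056659] [0.39750191 0.06201979]
plugs [[0.4353, 0.0348], [0.4906, 0.0395], [0.5373, 0.0218], [0.5756, -0.0184]]
depth z [[0.4576, 0.0558, 0.0163], [0.5116, -0.0116, 0.017], [0.5976, 0.0215, 0.0171], [0.6375, 0.2024, -0.0016]]
side [[0.435, 0.0377], [0.4896, 0.0391], [0.5376, 0.0229], [0.5746, -0.0162]]
[ 1.91878936e-03 -3.10175301e-01  1.95997555e+00 -4.44089210e-16
  1.49179240e+00  1.11186217e+00]
[ 1.12781314e-02 -1.46519850e-01  1.82151394e+00 -4.44089210e-16
  1.46659856e+00  1.12122151e+00]
[-2.27243292e-02 -2.03321205e-02  1.70251252e+00 -4.44089210e-16
  1.45941225e+00  1.08721905e+00]
[-9.10029828e-02  8.12658578e-02  1.59879738e+00 -4.44089210e-16
  1.46152942e+00  1.01894040e+00]
```

The fit residual is under 1 mm and the side view agrees with it. I'll close the fingers and press plug 1 with force feedback.

```bash
cat >press.py <<'E'
from h import *
from bench import *
P=np.array([[0.4353,0.0350],[0.4906,0.0395],[0.5373,0.0220],[0.5756,-0.0180]])
Q=[0,.97358,.22834,0]
def press(i,z0,zmin=.0245,thr=9,step=.0007):
    """lower in small steps over plug i until firm contact"""
    f0=state()["ft_force"][2];z=z0;log=[]
    while z>zmin:
        z-=step;move_l([*P[i],z],speed=.02)
        f=state()["ft_force"][2]-f0;log.append((round(z*1e3,1),round(float(state()["ee_pos"][2])*1e3,1),round(float(f),1)))
        if f>thr:break
    print(i+1,round(state()["time"],2),log);return z
E
python3 - <<'E'
from press import *
close()
move_to([*P[0],.12],Q);move_l([*P[0],.04],speed=.12);hold(.2)
print(state()["time"],state()["finger_gap"],state()["ft_force"],state()["ee_pos"])
press(0,.036)
E
```

```text
4.6333 0.0003807324714059252 [ 0.50428291  0.81702002 -0.0227701 ] [0.43590328 0.03500989 0.04099391]
1 8.77 [(35.3, 35.1, 1.0), (34.6, 34.6, 1.1), (33.9, 33.9, -0.9), (33.2, 33.2, 0.3), (32.5, 32.4, 0.9), (31.8, 31.7, 0.2), (31.1, 31.0, 0.1), (30.4, 30.6, 1.0), (29.7, 29.9, 2.2), (29.0, 29.0, 2.0), (28.3, 28.2, 1.8), (27.6, 27.5, 2.4), (26.9, 26.8, 2.6), (26.2, 26.6, 5.7), (25.5, 26.5, 8.8), (24.8, 26.4, 12.1)]
```

Plug 1 is in: contact came at TCP z ≈ 30.6 mm and the stop at 26.5 mm. I'll do the other three the same way, staying within about 1 cm of the board.

```bash
python3 - <<'E'
from press import *
for i in(1,2,3):
    move_l([*P[i-1],.035],speed=.04);move_l([*P[i],.035],speed=.08)
    hold(.15);press(i,.0325)
move_l([*P[3],.13],speed=.1)
d=get_image("top");cv2.imwrite("pics/end.png",d["frame"])
print(state()["time"],state()["ft_force"])
E
```

```text
2 12.97 [(31.8, 31.6, -0.2), (31.1, 31.2, 0.1), (30.4, 30.6, 3.1), (29.7, 29.8, 2.1), (29.0, 29.0, 2.0), (28.3, 28.2, 1.9), (27.6, 27.5, 1.4), (26.9, 26.8, 1.1), (26.2, 26.6, 4.2), (25.5, 26.5, 8.0), (24.8, 26.4, 11.6)]
3 16.87 [(31.8, 31.6, 0.7), (31.1, 31.1, 1.5), (30.4, 30.6, 2.3), (29.7, 29.9, 4.9), (29.0, 29.0, 3.6), (28.3, 28.3, 3.7), (27.6, 27.5, 2.8), (26.9, 26.9, 2.4), (26.2, 26.6, 7.3), (25.5, 26.6, 9.0)]
4 20.81 [(31.8, 31.5, -0.1), (31.1, 31.1, -0.4), (30.4, 30.6, 2.2), (29.7, 29.9, 2.9), (29.0, 29.0, 3.9), (28.3, 28.2, 1.8), (27.6, 27.5, 3.3), (26.9, 26.8, 1.6), (26.2, 26.7, 5.6), (25.5, 26.6, 9.3)]
22.05 [0.45636246 0.0283463  1.0098334 ]
```

View pics/end.png

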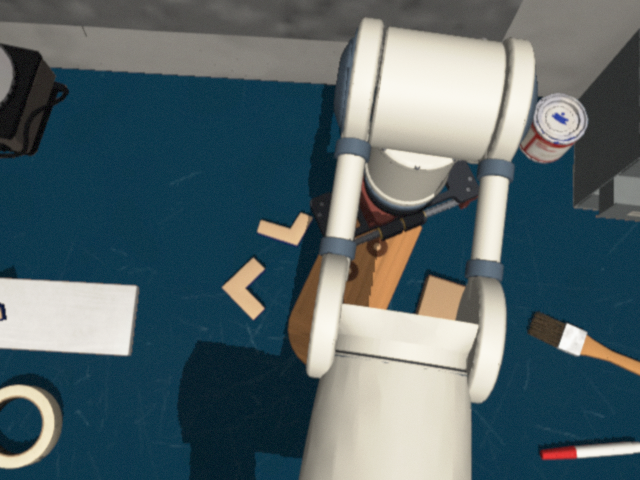

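The arm is clear of the board. The offcuts are where they were, at about (240,290) and (287,230), and the visible part of the sanding block at (443,295) hasn't moved. All four plugs reached their stop, so I'm handing in.

```bash
python3 -c "
from bench import *
print(job_done())"
```

```text
the job is handed in; nothing more can be done
None
```

I pressed all four plugs to their stops in order from the rounded end, with about 12 N the highest force I read, and kept the fingertips within 1 cm of the board by hopping between plugs rather than sliding. The arm is lifted clear, the offcuts and the visible part of the sanding block look unmoved, and I handed the job in at about 22 s; it returned no verdict.

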